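# Lock the T-head pin in the window keep sample

## Robot

A 6-joint arm with a two-finger parallel gripper is mounted at the origin on the work surface. World frame = base frame: x ahead of the robot, y to its left, z up, the work surface at z = 0. Lengths are in m, angles in rad, forces in N, time in s.
With the tool pointing down it reaches from about 0.375 to 0.975 m from the base axis. Payload 3.8 kg.
Tool frame: the origin (TCP) lies between the finger pads; the fingertips stand 22 mm ahead of it and the grasp point (between the pads) lies 3 mm ahead of it; z points along the fingers, y is the direction in which the jaws open and shut (so a half turn about z gives the same grasp; the last joint's range is limited). The gripper opens to 85 mm and grips with 20 to 120 N. Pads are 22 mm wide; open, the fingers measure 114 mm over their backs; the gripper's body (76 mm by 85 mm) begins 54 mm behind the grasp point. The pads swing forward as they close: fully open they stand 13 mm farther back than shut.
Start: joints at [-1.374, 0.264, 1.604, -0, 1.274, -0.037], TCP at [0.156, -0.657, 0.253] pointing down, gripper open.
Joint ranges: [-2.63, 2.63], [-0.94, 2.18], [0.31, 2.57], [-1.31, 4.45], [0, 2.66], [-2.55, 2.55]. Speed limits (rad/s): [2.57, 2.57, 3.14, 3.14, 3.14, 3.14].

## Interface

Orientations are given as a rotation vector (axis times angle).
In Python, from workcell import * gives the robot as it stands.
- The arm moves only by the tool step_arm, never from a script. Its argument "motion" is a list that holds one entry, the list of rows, each a list of 7 numbers: the finger opening in m, from 0 to 0.0854, then the shift along the world's x, y, z in m, then the turn, a rotation vector about the world's x, y, z in degrees. A call has exactly 8 rows; each row is the pose to reach, as a shift and turn from the pose measured when the call began; what a row does not reach only later rows make up. A row lasts 1/8 s, in which the tool goes at most 62.5 mm and 10.7 degrees, less where a joint would pass 70% of its speed; a pose out of reach is approached as far as the arm can. A call with a gripper value outside its range is refused whole. The fingers move at their own pace and stop on an object; "newtons" is the grip in N (left out, the last holds). Time passes only in rows, so rows that repeat a pose let the fingers close, or fill a call up. It gives the time, the measured TCP pose, the force and the opening at its end, in the units of the state.
- read_state(): the state, without advancing time (a new reading comes with each control period).
- read_camera(name): name is "scene" or "top" or "wrist"; returns (picture, depth): 480x640x3 uint8, blue, green, red; 480x640 float32, m along the optical axis (not along the pixel's ray), 0 where there is no reading.
- get_calibration(name): a dict with "K" (3x3 intrinsics, pixels), "world_from_camera" (4x4, takes a point from camera to world coordinates). Camera axes: x right, y down, z forward; pixel columns grow to the right and rows downward; lengths in m; the calibration is good to about 2 mm. A picture is of the moment at which its call begins: read the wrist's pose just before it. get_calibration takes no time and is no camera call; for the wrist camera it gives the pose at the moment of the call.
- finish_job(): hands the job in, once; it reports no verdict.
Trained networks look in the newest picture that a camera, given by its name, has taken for a name from the list of things; names that differ only in an ending like _2 or _b are one class to them, and where a whole thing is asked for, a point or a joint stands for the part that bears it (a point fixed in the world has none). Each returns a list of dicts, best first, with "score" (0 to 1); they miss things now and then, are a little off and sometimes report something else, mostly with a low value. They report only what shows in the picture. A call takes as long as a camera call. They do not tell look-alikes from the thing itself.
- spot_in(camera, thing): "xyz" ([x, y, z] in m, in the coordinates of the camera as it stood for that picture, good to about 4 mm: the middle of the surface that is visible of it).
- regions_of(camera, thing): "region" (480x640 bool, what is visible of it).
The state is a dict: "time": time; "q": joint angles; "joint_vel": joint speeds; "joint_torque": joint torques, N m; "tool_pos": TCP position; "tcp_rot": TCP orientation; "wrist_force": force on the tool from outside, world axes, zero at the start; "torque": the same for the moment, N m; "width": opening from 0.0 (shut) to 1.0 (fully open).
Only numpy, scipy, OpenCV 4.12 (cv2) and the standard library are available. Lean on these libraries where they do the work, as an engineer would, in place of code of your own. Each camera call takes 0.05 s, during which the arm holds its last target. There are 200 camera calls.

## Task

Show how the sash lock works: take the winged pin whose T-head fits the slot in the keep sample's metal plate, pass its head down through the slot until the collar sits on the plate, and give it a quarter turn so that the head lies crosswise under the plate. Let go and leave it upright; leave the other two winged pins (over-long T-head, round foot) standing where they are.

Things in the scene. Friction and masses are not known exactly. Their poses are not given: they have to be found in the camera images.
- t_pin: The right pin, standing on its T-head, 78 mm tall, 0.16 kg. Origin: centre of the underside; z up. From below: brass T-head 62 (x) by 18 (y) by 12 mm high; shank 14 mm across, 12 to 34 mm up; white collar 48 mm across, 34 to 40 mm up; black plastic wing 40 to 78 mm up, 36 mm long (x, parallel to the T-head), 14 mm thick (y): grip it there. Half-turn symmetric. The pins swap places.
- keep: Keep sample, fixed: hollow white block 140 (x) by 110 (y) mm, topped by an 8 mm metal plate, upper face 56 mm up. Origin: centre of the underside; z up. Central slot 76 mm along x, 30 mm along y; under it a hollow 42 mm deep where the head turns freely either way, no stop. Collar seated: pin origin 22 mm above keep origin. Locked: pin x along keep y, either way round.
- long_pin: A wrong pin, to be left alone: the same shank, collar and wing, but a T-head 100 mm long (x; 18 mm y, 12 mm high), too long for the slot. 78 mm tall, origin at the centre of its underside.
- round_pin: A wrong pin, to be left alone: the same shank, collar and wing, but a round brass foot 58 mm across, 12 mm high, in place of the T-head. 78 mm tall, origin at the centre of its underside.
Not all that is in view belongs to the job. Leave any turquoise look-alike of the keep alone. What is shaped like the t_pin but pink or turquoise is not meant.

How it is judged:
On the way:
1. the T-head of the right pin has passed through the slot and is below the plate (z of t_pin in the frame of keep below 0.034 m and horizontal distance between t_pin and keep below 0.02 m), for 0.1 s.
At the end, for the whole second after the job is handed in: Right pin released, at rest, collar on the plate (origin 18 to 26 mm above the keep's), within 16 mm of the slot's centre, upright within 7 degrees, T-head within 20 degrees of crosswise to the slot; both other winged pins upright within 30 mm of their starts (z of t_pin in the frame of keep between 0.018 and 0.026 m and horizontal distance between t_pin and keep below 0.016 m and angle between the x axis of t_pin and the y axis of keep, either way round below 0.35 rad and angle between each of t_pin, long_pin, round_pin's own z axis and vertical below 0.12 rad and linear speed of t_pin below 0.02 m/s and distance of each of long_pin, round_pin from where it was at the start of the episode below 0.03 m); the robot touches nothing.
It fails at once if a wrong pin was taken or pushed away (moved more than 30 mm) (distance of any of long_pin, round_pin from where it was at the start of the episode above 0.03 m).
It also fails if it takes over 38 s, if anything falls off the work surface, if the arm or the gripper's body presses on something with over 40 N, if the wrist force passes 120 N, or if a joint passes its speed limit or range.

## Working session

There is one attempt and no reset: what is moved stays moved. The work goes in short steps, Python scripts to look and compute and a tool call to move; the robot and the scene stay as the last step left them, time stands still between calls to the robot, and variables do not carry over. Pictures are saved under pics/ and viewed, on a budget of 10 in all, crops included, one or two more only if the job needs it, and the job is handed in when it is done.

Besides the shell and the picture viewer there is one more tool, called after ">>>" as name(argument=value, ...) on one line, values as JSON. step_arm: Moves the arm, as the interface text tells. Its arguments: {"type":"object","properties":{"motion":{"type":"array"},"newtons":{"type":"number"}},"required":["motion"]}

```bash
ls; mkdir -p pics; cat > h.py <<'E'
from workcell import *
import numpy as np, cv2
def toworld(cam,pts):
    T=get_calibration(cam)["world_from_camera"]; return (T@np.c_[np.atleast_2d(pts),np.ones(len(np.atleast_2d(pts)))].T).T[:,:3]
def cloud(cam,depth):
    c=get_calibration(cam);K=c["K"];v,u=np.mgrid[:480,:640]
    P=np.stack([(u-K[0,2])/K[0,0]*depth,(v-K[1,2])/K[1,1]*depth,depth],-1).reshape(-1,3)
    return toworld(cam,P).reshape(480,640,3)
E
python3 - <<'E'
from h import *
print(read_state())
for c in ("top","scene"):
    p,d=read_camera(c); cv2.imwrite(f"pics/{c}0.png",p); np.save(f"{c}0.npy",d)
    for t in ("t_pin","long_pin","round_pin","keep"):
        for r in spot_in(c,t): print(c,t,round(r["score"],2),toworld(c,r["xyz"]).round(3))
E
```

```text
pics
{'time': 0.0, 'q': array([-1.37388979e+00,  2.64713006e-01,  1.60538779e+00, -8.02308055e-06,
        1.27371050e+00, -3.69287439e-02]), 'joint_vel': array([ 0.00017705,  0.00167255, -0.00062878, -0.00067493, -0.00028442,
        0.00094112]), 'joint_torque': array([-2.01853843e-03, -5.15107334e+01, -3.67309642e+01, -2.52966438e-04,
        1.30410024e-02, -5.08380911e-07]), 'tool_pos': array([ 0.15624573, -0.6559561 ,  0.25198159]), 'tcp_rot': array([-3.11794845e+00, -3.66217100e-01,  2.90270647e-04]), 'wrist_force': array([ 0.63612784, -0.25807025,  0.23429284]), 'torque': array([ 0.00408838, -0.01015987, -0.03908615]), 'width': 1.0005113376448067}
top t_pin 0.93 [[ 0.741 -0.308  0.04 ]]
top t_pin 0.72 [[ 0.618 -0.344  0.045]]
top t_pin 0.7 [[ 0.642 -0.239  0.043]]
top long_pin 0.73 [[ 0.443 -0.301  0.039]]
top round_pin 0.89 [[ 0.493 -0.084  0.04 ]]
top keep 0.69 [[0.51 0.22 0.06]]
top keep 0.57 [[0.341 0.398 0.056]]
scene t_pin 0.86 [[ 0.627 -0.341  0.039]]
scene t_pin 0.68 [[ 0.752 -0.304  0.041]]
scene t_pin 0.59 [[ 0.652 -0.236  0.039]]
scene round_pin 0.69 [[ 0.498 -0.077  0.04 ]]
scene keep 0.95 [[0.527 0.228 0.058]]
scene keep 0.66 [[0.368 0.396 0.057]]
```

View pics/top0.png

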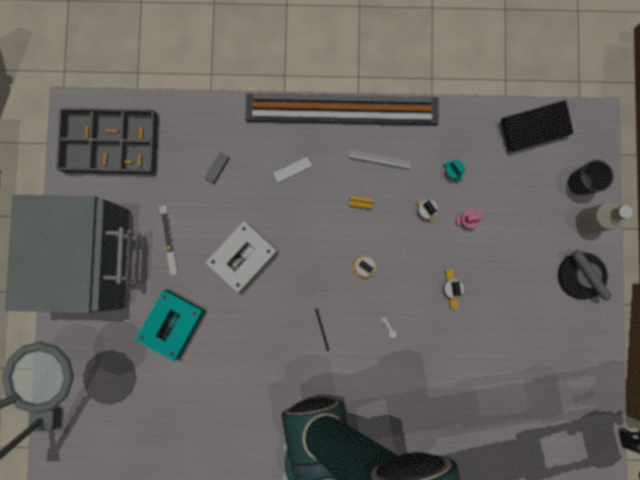

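View pics/scene0.png

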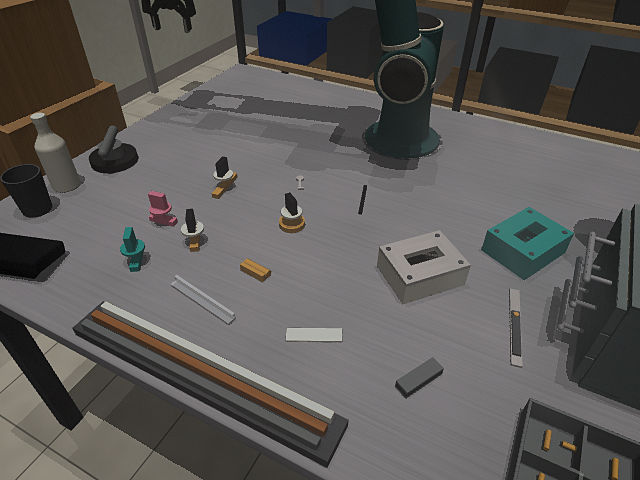

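Candidates (top view): white collar/black wing with short brass T-head at (428,210) is the t_pin. The others are the over-long T at (453,290), the round foot at (365,267), the pink one at (470,219) and the turquoise one at (455,170). The white keep is at (242,257); the turquoise look-alike is at (170,325). I'll check this in a close crop and measure.

```bash
python3 - <<'E'
from h import *
from scipy.spatial.transform import Rotation as R
s=read_state();T=np.eye(4);T[:3,:3]=R.from_rotvec(s["tcp_rot"]).as_matrix();T[:3,3]=s["tool_pos"]
print("cam in tcp\n",(np.linalg.inv(T)@get_calibration("wrist")["world_from_camera"]).round(3)); print(T.round(3))
print(get_calibration("wrist")["K"].round(0).tolist(),get_calibration("top")["K"].round(0).tolist())
p=cv2.imread("pics/top0.png");d=np.load("top0.npy");W=cloud("top",d)
cv2.imwrite("pics/crop.png",cv2.resize(p[150:320,340:500],None,fx=3.5,fy=3.5,interpolation=cv2.INTER_CUBIC))
# keep: plate points
m=np.zeros((480,640),bool);m[215:300,200:285]=1
m&=(abs(W[...,2]-.056)<.012)
Q=W[m][:,:2].astype(np.float32);print("keep",len(Q),cv2.minAreaRect(Q),np.median(W[m][:,2]))
m=np.zeros((480,640),bool);m[195:225,412:445]=1
h=cv2.cvtColor(p,cv2.COLOR_BGR2HSV);b=m&(h[...,1]>110)&(h[...,0]<30)
print("brass",b.sum(),W[b][:,:2].mean(0),cv2.minAreaRect(W[b][:,:2].astype(np.float32)))
w=m&(W[...,2]>.06);print("wing",w.sum(),W[w].mean(0),cv2.minAreaRect(W[w][:,:2].astype(np.float32)))
E
```

```text
cam in tcp
 [[-0.001 -0.962 -0.274  0.07 ]
 [ 1.    -0.    -0.002  0.001]
 [ 0.002 -0.274  0.962 -0.12 ]
 [ 0.     0.     0.     1.   ]]
[[ 0.973  0.232  0.     0.156]
 [ 0.232 -0.973 -0.    -0.657]
 [-0.     0.    -1.     0.253]
 [ 0.     0.     0.     1.   ]]
[[425.0, 0.0, 319.0], [0.0, 425.0, 245.0], [0.0, 0.0, 1.0]] [[575.0, 0.0, 324.0], [0.0, 575.0, 244.0], [0.0, 0.0, 1.0]]
keep 2189 ((0.5123283863067627, 0.22391919791698456), (0.11164221912622452, 0.14038877189159393), 48.90961456298828) 0.05608456718854038
brass 29 [ 0.63845191 -0.24169906] ((0.6405739784240723, -0.2405795305967331), (0.06116997450590134, 0.01384416501969099), 37.42881393432617)
wing 107 [ 0.63618446 -0.23346496  0.11536611] ((0.5336331725120544, -0.12136346101760864), (0.03502155840396881, 0.34223538637161255), 42.190547943115234)
```

View pics/crop.png

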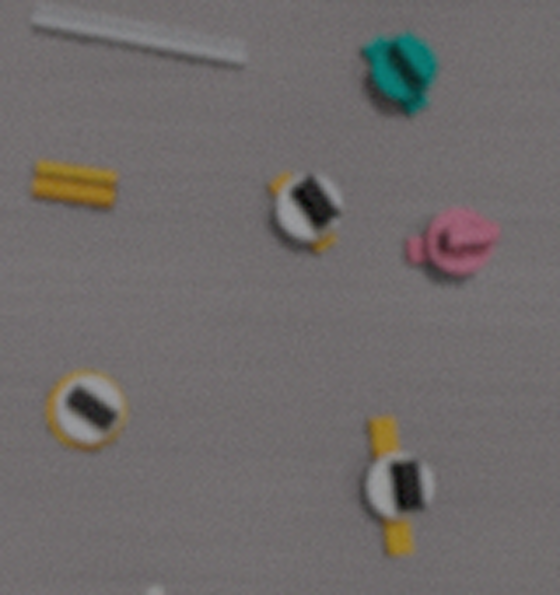

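The crop confirms the choice: at (428,209) there is a white collar, a black wing and a short brass T-head, and the head measures 61 mm. Its yaw is about 37°. The keep is at (0.512, 0.224), 140x111 mm, with its x axis at about -41°. Next I go above the pin with the tool turned to match.

>>> step_arm(motion=[[[0.06,0.06,0.052,0,0,0,3],[0.06,0.12,0.104,0,0,0,6],[0.06,0.18,0.156,0,0,0,9],[0.06,0.22,0.19,0,0,0,12],[0.06,0.26,0.225,0,0,0,15],[0.06,0.3,0.26,0,0,0,18],[0.06,0.34,0.29,0,0,0,21],[0.06,0.38,0.325,0,0,0,23.6]]], newtons=40)

```text
time: 1.5
tool_pos: [0.5378, -0.3303, 0.2537]
tcp_rot: [2.978, 0.999, 0.001]
wrist_force: [-0.4, -0.5, -0.2]
width: 0.705
```

>>> step_arm(motion=[[[0.06,0.035,0.03,0,0,0,0],[0.06,0.07,0.06,-0.02,0,0,0],[0.06,0.09,0.08,-0.04,0,0,0],[0.06,0.1,0.09,-0.05,0,0,0],[0.06,0.104,0.091,-0.05,0,0,0],[0.06,0.104,0.091,-0.05,0,0,0],[0.06,0.104,0.091,-0.05,0,0,0],[0.06,0.104,0.091,-0.05,0,0,0]]])

```text
time: 2.5
tool_pos: [0.6416, -0.2403, 0.2046]
tcp_rot: [2.977, 0.997, 0.002]
wrist_force: [-0.4, -0.3, 0.4]
width: 0.701
```

```bash
cat >> h.py <<'E'
from scipy.spatial.transform import Rotation as R
def tool():
    s=read_state();M=R.from_rotvec(s["tcp_rot"]).as_matrix()
    print("t",round(s["time"],2),"tcp",s["tool_pos"].round(4),"z",M[:,2].round(3),"yaw y",np.degrees(np.arctan2(M[1,1],M[0,1])).round(2),"F",s["wrist_force"].round(1),"w",round(s["width"],3))
E
cat > m.py <<'E'
from h import *
import sys
tool()
p,d=read_camera("wrist");cv2.imwrite(f"pics/{sys.argv[1]}.png",p);W=cloud("wrist",d)
np.save(f"{sys.argv[1]}.npy",W)
h=cv2.cvtColor(p,cv2.COLOR_BGR2HSV);b=(h[...,1]>110)&(h[...,0]<30)&(h[...,0]>10)&(np.hypot(W[...,0]-.64,W[...,1]+.24)<.05)
print("brass",b.sum(),cv2.minAreaRect(W[b][:,:2].astype(np.float32)),np.median(W[b][:,2]))
near=(np.hypot(W[...,0]-.64,W[...,1]+.24)<.04)
w=near&(abs(W[...,2]-.078)<.005)
print("wing top",w.sum(),cv2.minAreaRect(W[w][:,:2].astype(np.float32)),W[w].mean(0))
c=near&(abs(W[...,2]-.04)<.004);print("collar",c.sum(),cv2.minEnclosingCircle(W[c][:,:2].astype(np.float32)))
E
python3 m.py w1
```

```text
t 2.5 tcp [ 0.6416 -0.2403  0.2046] z [ 0.002 -0.001 -1.   ] yaw y -52.98 F [-0.4 -0.3  0.4] w 0.701
brass 419 ((0.654937744140625, -0.22625581920146942), (0.0189376138150692, 0.023372512310743332), 37.35943603515625) 0.01096973974600135
wing top 1289 ((0.6396957635879517, -0.241490438580513), (0.035748790949583054, 0.013581969775259495), 36.577064514160156) [ 0.64013265 -0.2409901   0.07674663]
collar 2322 ((0.6391639709472656, -0.24148085713386536), 0.024051522836089134)
```

View pics/w1.png

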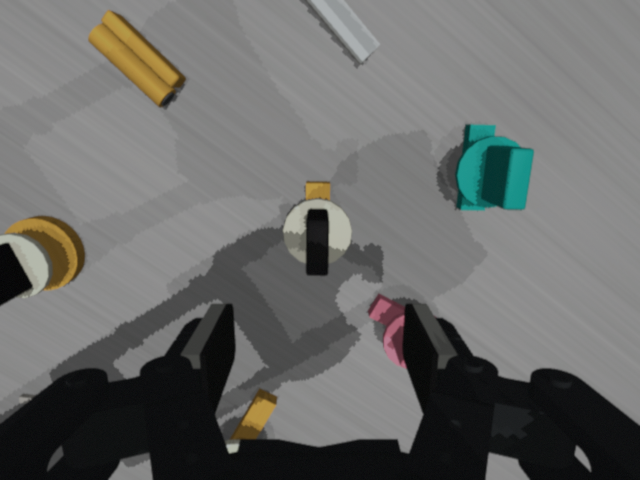

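The wrist view shows the pin centred at (317,235) with its wing parallel to the pads, and pink (400,335) and turquoise (490,170) clear of it. Descend, grip at 40 N, lift.

>>> step_arm(motion=[[[0.06,-0.002,-0.001,-0.04,0,0,0],[0.06,-0.002,-0.001,-0.08,0,0,0],[0.06,-0.002,-0.001,-0.115,0,0,0],[0.06,-0.002,-0.001,-0.136,0,0,0],[0.06,-0.002,-0.001,-0.136,0,0,0],[0,-0.002,-0.001,-0.136,0,0,0],[0,-0.002,-0.001,-0.136,0,0,0],[0,-0.002,-0.001,-0.136,0,0,0]]], newtons=50)

```text
time: 3.55
tool_pos: [0.6407, -0.2414, 0.0704]
tcp_rot: [2.976, 0.996, 0.005]
wrist_force: [-0.8, 1.2, 4.0]
width: 0.153
```

>>> step_arm(motion=[[[0,0,0,0,0,0,0],[0,0,0,0,0,0,0],[0,0,0,0.02,0,0,0],[0,0,0,0.06,0,0,0],[0,0,0,0.1,0,0,0],[0,0,0,0.13,0,0,0],[0,0,0,0.13,0,0,0],[0,0,0,0.13,0,0,0]]])

```text
time: 4.55
tool_pos: [0.64, -0.2411, 0.1996]
tcp_rot: [2.977, 0.997, 0.004]
wrist_force: [-0.6, 0.8, -1.7]
width: 0.152
```

Held (opening about 13 mm, weight on the wrist). Carry it towards the keep with a +102° turn, stopping about 80 mm short so the wrist camera sees the slot.

>>> step_arm(motion=[[[0,-0.006,0.035,0,0,0,9],[0,-0.013,0.08,0,0,0,18],[0,-0.021,0.125,0,0,0,28],[0,-0.028,0.17,0,0,0,38],[0,-0.035,0.215,0,0,0,48],[0,-0.043,0.26,0,0,0,58],[0,-0.05,0.305,0,0,0,68],[0,-0.058,0.35,0,0,0,78]]])

```text
time: 5.55
tool_pos: [0.5801, 0.1101, 0.1969]
tcp_rot: [-1.678, -2.652, -0.0]
wrist_force: [0.6, -0.7, -0.8]
width: 0.155
```

>>> step_arm(motion=[[[0,-0.005,0.03,0,0,0,9],[0,-0.008,0.05,0,0,0,17],[0,-0.01,0.062,0,0,0,22],[0,-0.01,0.063,0,0,0,24],[0,-0.01,0.063,0,0,0,24],[0,-0.01,0.063,0,0,0,24],[0,-0.01,0.063,0,0,0,24],[0,-0.01,0.063,0,0,0,24]]])

```text
time: 6.55
tool_pos: [0.5702, 0.1727, 0.197]
tcp_rot: [-1.091, -2.943, 0.001]
wrist_force: [-0.1, -0.0, -1.6]
width: 0.155
```

```bash
python3 - <<'E'
from h import *
tool()
p,d=read_camera("wrist");cv2.imwrite("pics/w2.png",p);W=cloud("wrist",d);np.save("w2.npy",W)
r=np.hypot(W[...,0]-.512,W[...,1]-.224)
m=(r<.1)&(abs(W[...,2]-.056)<.006);print("plate",m.sum(),cv2.minAreaRect(W[m][:,:2].astype(np.float32)),np.median(W[m][:,2]))
# slot: hole in plate seen at plate height: intersect pixel rays with z=.056
c=get_calibration("wrist");T=c["world_from_camera"];K=c["K"];v,u=np.mgrid[:480,:640]
D=np.stack([(u-K[0,2])/K[0,0],(v-K[1,2])/K[1,1],np.ones((480,640))],-1)@T[:3,:3].T
X=T[:3,3]+D*((.056-T[2,3])/D[...,2])[...,None]
s=(np.hypot(X[...,0]-.512,X[...,1]-.224)<.048)&(W[...,2]<.05)&(d>0)
n,l,st,_=cv2.connectedComponentsWithStats(s.astype(np.uint8));k=1+st[1:,4].argmax();s=l==k
print("slot",st[k],cv2.minAreaRect(X[s][:,:2].astype(np.float32)))
E
```

```text
t 6.55 tcp [0.5702 0.1727 0.197 ] z [-0.003  0.001 -1.   ] yaw y 49.3 F [-0.1 -0.  -1.6] w 0.155
plate 34513 ((0.5145110487937927, 0.21962955594062805), (0.11040131747722626, 0.12588664889335632), 48.81846237182617) 0.05522720952764304
slot [ 292   36   53  135 6730] ((0.509311854839325, 0.22416844964027405), (0.029436908662319183, 0.0743362307548523), 48.84490966796875)
```

View pics/w2.png

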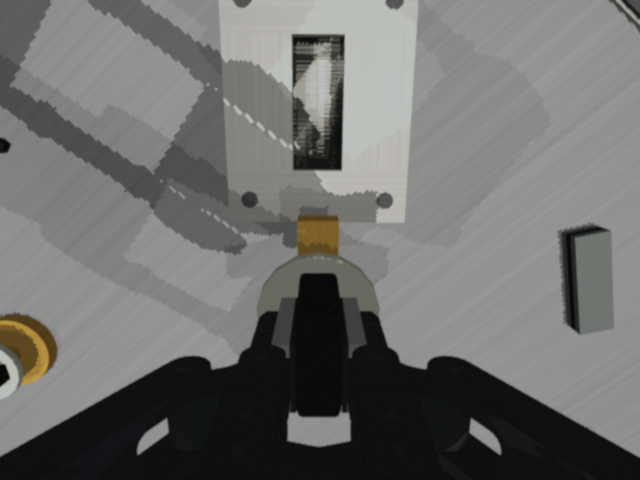

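The plate and slot are clear in view: the slot centre is at about (318,103), measured at (0.509, 0.224), 74x29 mm, yaw matching the tool to within 0.5°. The brass head at (318,235) is in the same column. Move over the slot and down to just above the plate.

>>> step_arm(motion=[[[0,-0.02,0.017,0,0,0,0],[0,-0.045,0.038,0,0,0,0],[0,-0.06,0.051,0,0,0,0],[0,-0.061,0.052,-0.01,0,0,-0.4],[0,-0.061,0.052,-0.035,0,0,-0.4],[0,-0.061,0.052,-0.058,0,0,-0.4],[0,-0.061,0.052,-0.06,0,0,-0.4],[0,-0.061,0.052,-0.06,0,0,-0.4]]])

```text
time: 7.6
tool_pos: [0.5096, 0.2247, 0.1371]
tcp_rot: [-1.102, -2.939, 0.0]
wrist_force: [-0.2, 0.2, -0.6]
width: 0.154
```

```bash
python3 - <<'E'
from h import *
tool()
p,d=read_camera("wrist");cv2.imwrite("pics/w3.png",p);W=cloud("wrist",d)
r=np.hypot(W[...,0]-.51,W[...,1]-.224)
h=cv2.cvtColor(p,cv2.COLOR_BGR2HSV)
b=(h[...,1]>110)&(h[...,0]<30)&(h[...,0]>10)&(r<.06)&(W[...,2]>.05);print("brass",b.sum(),W[b].mean(0) if b.any() else 0, cv2.minAreaRect(W[b][:,:2].astype(np.float32)) if b.any() else 0)
E
```

```text
t 7.6 tcp [0.5096 0.2247 0.1371] z [-0.003  0.001 -1.   ] yaw y 48.89 F [-0.2  0.2 -0.6] w 0.154
brass 1552 [0.49264625 0.23943091 0.0777759 ] ((0.49356189370155334, 0.23866672813892365), (0.018047375604510307, 0.015484713949263096), 48.727882385253906)
```

View pics/w3.png

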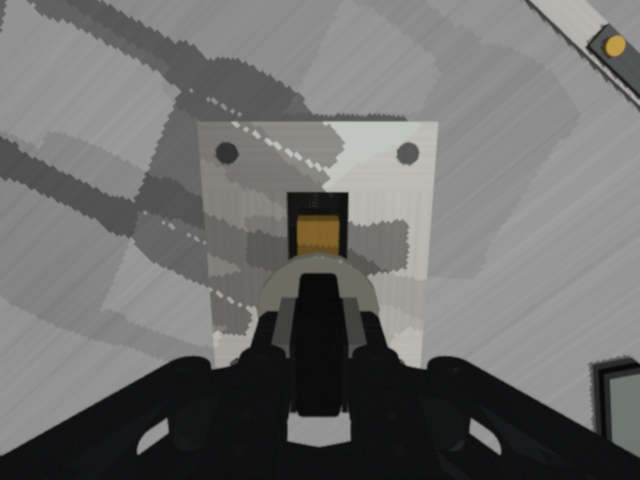

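The head (318,235) lies inside the slot (288–348 wide), centred. Lower it.

>>> step_arm(motion=[[[0,-0.001,0,-0.006,0,0,0],[0,-0.001,0,-0.012,0,0,0],[0,-0.001,0,-0.018,0,0,0],[0,-0.001,0,-0.024,0,0,0],[0,-0.001,0,-0.03,0,0,0],[0,-0.001,0,-0.036,0,0,0],[0,-0.001,0,-0.041,0,0,0],[0,-0.001,0,-0.041,0,0,0]]])

```text
time: 8.65
tool_pos: [0.5086, 0.2248, 0.0962]
tcp_rot: [-1.102, -2.939, 0.0]
wrist_force: [0.3, 0.7, -1.4]
width: 0.153
```

No contact; the head is about 10 mm below the plate's underside. Quarter turn (-90°).

>>> step_arm(motion=[[[0,0,0,0,0,0,-8],[0,0,0,0,0,0,-17],[0,0,0,0,0,0,-26],[0,0,0,0,0,0,-35],[0,0,0,0,0,0,-44],[0,0,0,0,0,0,-53],[0,0,0,0,0,0,-62],[0,0,0,0,0,0,-70]]])

```text
time: 9.65
tool_pos: [0.5089, 0.2248, 0.0965]
tcp_rot: [-2.593, -1.77, -0.003]
wrist_force: [-0.4, -0.4, -1.5]
width: 0.154
```

>>> step_arm(motion=[[[0,0,0,0,0,0,0],[0,0,0,0,0,0,-9],[0,0,0,0,0,0,-18],[0,0,0,0,0,0,-20],[0,0,0,-0.001,0,0,-20],[0,0,0,-0.002,0,0,-20],[0,0,0,-0.003,0,0,-20],[0,0,0,-0.003,0,0,-20]]])

```text
time: 10.65
tool_pos: [0.5087, 0.2248, 0.0934]
tcp_rot: [-2.861, -1.294, -0.003]
wrist_force: [0.5, 0.0, -2.0]
width: 0.155
```

```bash
python3 - <<'E'
from h import *
tool();print(read_state()["q"].round(2))
E
```

```text
t 10.65 tcp [0.5087 0.2248 0.0934] z [ 0.001  0.002 -1.   ] yaw y -41.34 F [ 0.5  0.  -2. ] w 0.155
[0.37 0.19 2.01 0.   0.94 1.09]
```

>>> step_arm(motion=[[[0,0,0,-0.0005,0,0,0],[0,0,0,-0.001,0,0,0],[0,0,0,-0.001,0,0,0],[0,0,0,-0.0015,0,0,0],[0,0,0,-0.0015,0,0,0],[0,0,0,-0.0015,0,0,0],[0,0,0,-0.0015,0,0,0],[0,0,0,-0.0015,0,0,0]]])

```text
time: 11.65
tool_pos: [0.5088, 0.2249, 0.0924]
tcp_rot: [-2.861, -1.294, -0.003]
wrist_force: [-4.0, -0.9, 5.3]
width: 0.155
```

The collar is seated (about 7 N up). Release, then rise.

>>> step_arm(motion=[[[0.02,0,0,0,0,0,0],[0.04,0,0,0,0,0,0],[0.06,0,0,0,0,0,0],[0.06,0,0,0,0,0,0],[0.06,0,0,0,0,0,0],[0.06,0,0,0.02,0,0,0],[0.06,0,0,0.05,0,0,0],[0.06,0,0,0.07,0,0,0]]])

```text
time: 12.65
tool_pos: [0.5093, 0.2251, 0.1638]
tcp_rot: [-2.861, -1.294, -0.006]
wrist_force: [0.6, -0.2, -0.4]
width: 0.702
```

>>> step_arm(motion=[[[0.06,0,0,0.04,0,0,0],[0.06,0,0,0.08,0,0,0],[0.06,0,0,0.08,0,0,0],[0.06,0,0,0.08,0,0,0],[0.06,0,0,0.08,0,0,0],[0.06,0,0,0.08,0,0,0],[0.06,0,0,0.08,0,0,0],[0.06,0,0,0.08,0,0,0]]])

```text
time: 13.65
tool_pos: [0.5092, 0.225, 0.2434]
tcp_rot: [-2.861, -1.294, -0.005]
wrist_force: [-1.0, 0.3, 0.0]
width: 0.702
```

```bash
python3 - <<'E'
from h import *
tool()
p,d=read_camera("wrist");cv2.imwrite("pics/w4.png",p);W=cloud("wrist",d)
r=np.hypot(W[...,0]-.509,W[...,1]-.224)
w=(r<.03)&(abs(W[...,2]-.100)<.006);print("wing",w.sum(),cv2.minAreaRect(W[w][:,:2].astype(np.float32)),np.median(W[w][:,2]))
c=(r<.03)&(abs(W[...,2]-.062)<.004);print("collar",c.sum(),cv2.minEnclosingCircle(W[c][:,:2].astype(np.float32)),np.median(W[c][:,2]))
A=np.c_[W[c][:,:2],np.ones(c.sum())];print("slope",np.linalg.lstsq(A,W[c][:,2],rcond=None)[0][:2])
read_camera("top")
for t in ("long_pin","round_pin"):
    for r in spot_in("top",t): print(t,round(r["score"],2),toworld("top",r["xyz"]).round(3))
E
```

```text
t 13.65 tcp [0.5092 0.225  0.2434] z [ 0.002  0.003 -1.   ] yaw y -41.34 F [-1.   0.3  0. ] w 0.702
wing 1144 ((0.5088152885437012, 0.22379137575626373), (0.035419825464487076, 0.01357455924153328), 48.30841064453125) 0.09908475023978183
collar 2119 ((0.5082472562789917, 0.22367259860038757), 0.023995352908968925) 0.06128735339524499
slope [-0.00111208  0.00045088]
long_pin 0.74 [[ 0.443 -0.3    0.039]]
round_pin 0.74 [[ 0.493 -0.088  0.043]]
```

View pics/w4.png

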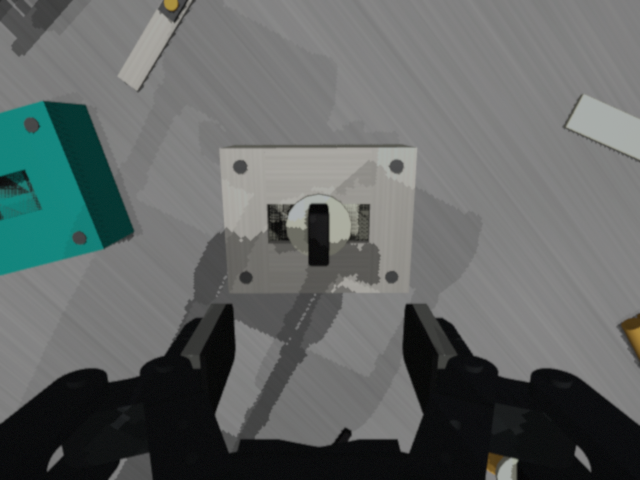

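The pin stands upright at (318,235) with its collar on the plate. The wing lies across the slot, which shows on both sides at (278,222) and (360,222). The gripper is clear, so I hand in.

```bash
python3 -c "
from workcell import *
print(finish_job())"
```

```text
the job is handed in; nothing more can be done
None
```

I took the short T-head pin, passed its head down through the slot in the white keep and turned it 90°. I then set the collar on the plate, let go and moved the arm clear. The job was handed in at about 14 s of the 38 s allowed.

Last checks before handing in; none failed or disagreed:

| Check | Measured | Allowed |
|---|---|---|
| Distance from slot centre | about 1 mm | under 16 mm |
| Height of pin origin | about 21 mm (wing top at 99 mm, collar at 61 mm) | 18 to 26 mm |
| Angle from crosswise | about 0.5° | under 20° |
| Collar tilt | about 0.1° | under 7° |
| Long pin, round pin | within about 1 mm and 4 mm of where first seen, about the detector's accuracy | under 30 mm |

The hand-in gives no verdict.

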